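# Seat the keyed cutting disc on the bench dicer

## Task

Fit the white cutting disc on the bench dicer: push its blue rib round with a fingertip until the notch in its rim stands over the orange pin, then press the disc down by its black hub until it is fully home, and take your hand away. Do not pinch the rib between the fingers or lift the disc, and leave the bottle, pusher and brush beside the machine where they are.

Things in the scene. Friction and masses are not known exactly. Their poses are not given: they have to be found in the camera images.
- dicer: Grey bench dicer base, a fixed rounded box 230 x 230 mm and 88 mm high, with an upright spindle in the middle of its top. Origin on the table under its centre, z up, on the spindle axis; its own +x axis points from the spindle towards the pin. A dark round well is drawn on the top under the disc.
- pin_top (a point): Top of the orange pin, held on the dicer 84 mm from the spindle axis. The pin is upright, 10 mm thick, with a domed top 114 mm above the table; it stands on an orange block (24 mm long radially, 16 mm wide, top 96 mm above the table) held in a low steel pocket on the dicer; the block reaches out past the disc's rim to 104 mm from the axis and shows from above where the pin is, which the disc half hides.
- hub_top (a point): Centre of the flat top of the disc's black hub, on the spindle axis: the place to press. The hub is a sloping cone, 68 mm across at its foot and 32 mm at its flat top, which stands 24 mm above the disc's upper face. At the start it is 146 mm above the table; 136 mm when the disc is home. x of its frame points from the spindle axis to the notch.
- notch (a point): Middle of the disc's rim notch, on the underside, 84 mm from the spindle axis; 18 mm wide, open at the rim, reaching in to 74 mm from the axis, its edges painted orange on top (4 mm to spare each side of the pin). The white-coated steel disc (1.4 kg) is 172 mm across, 8 mm thick, its upper face 122 mm above the table at the start. Until the notch is over the pin it rests on the pin and cannot go down.
- rib_mid (a point): Middle of the top of the blue rib, which lies along the disc's radius exactly in line with the notch. The rib reaches from 36 to 70 mm from the spindle axis, is about 14 mm wide over its two side faces, and stands 18 mm above the disc's upper face (side faces 15 mm high). Pushing it sideways with about 1 to 2 N turns the disc, which stays where it is left.
- rib_left: Side face of the rib, 30 mm long, 15 mm high, on the anticlockwise side (seen from above, y+ of the disc). Pushing on it turns the disc clockwise, seen from above. Origin at the face's foot, 53 mm from the axis.
- rib_right: Side face of the rib on the clockwise side; pushing on it turns the disc anticlockwise, seen from above. Pressing on both side faces at once counts as pinching.
- turn (a joint): Turn of the disc about the spindle, rad, growing anticlockwise seen from above. The notch is over the pin at 0 and at 6.283. It may be turned either way; it starts between 0.9 and 5.4 and has light friction (0.06 N m).
- drop (a joint): How far the disc has gone down the spindle, m: 0 at the start (resting on the pin's top), 0.010 fully home, negative if lifted. Pressed while still on the pin it gives only 2 to 4 mm. A stiff sliding fit holds its height: with the notch over the pin it needs about 4 to 8 N of push at the hub to go down, and it stays down.
- bottle: Bystander: upright bottle with a blue cap, 54 mm across, 140 mm high; origin under its centre. Leave alone.
- pusher: Bystander: white food pusher, 100 mm high, 72 mm across its foot; origin under its centre. Leave alone.
- brush: Bystander: green-handled brush lying on the table beyond the dicer; origin under its middle. Leave alone.

How it is judged:
By the outcome, as a careful person would: the job done as asked, in the order asked, and still so for the second after the job is handed in, with the robot touching nothing.
It also fails if it takes over 56 s, if anything falls off the work surface, if the arm or the gripper's body presses on something with over 40 N, if the wrist force passes 120 N, or if a joint passes its speed limit or range.

## Robot

A 6-joint arm with a two-finger parallel gripper is mounted at the origin on the work surface. World frame = base frame: x ahead of the robot, y to its left, z up, the work surface at z = 0. Lengths are in m, angles in rad, forces in N, time in s.
With the tool pointing down it reaches from about 0.35 to 0.875 m from the base axis. Payload 4.2 kg.
Tool frame: the origin (TCP) lies on the front face of the gripper's body, between the roots of the fingers; the fingertips stand 73 mm ahead of it and the grasp point (between the pads) lies ahead of it (robot.tcp_to_grasp is the z of the grasp point in the tool frame, in m); z points along the fingers, y is the direction in which the jaws open and shut (so a half turn about z gives the same grasp; the last joint's range is limited). The gripper opens to 85 mm and grips with 20 to 120 N. Pads are 22 mm wide; open, the fingers measure 114 mm over their backs; the gripper's body (76 mm by 85 mm) begins 54 mm behind the grasp point. The pads swing forward as they close: fully open they stand 13 mm farther back than shut.
Start: joints at [-0.882, 0.385, 0.008, 0, -1.194, -0.259], TCP at [0.26, -0.568, 0.304] pointing down, gripper open.
Joint ranges: [-3.14, 3.14], [-1.21, 2.06], [-1.07, 1.41], [-3.16, 2.05], [-2.99, -0.16], [-3.1, 3.1]. Speed limits (rad/s): [2.79, 2.79, 3.14, 3.14, 3.14, 3.14].

## Interface

Orientations are given as a rotation vector (axis times angle).
In Python, from workcell import robot, imaging gives the robot as it stands.
- The arm moves only by the shell command python3 -m inch 'ROWS' [OPENING]. ROWS is a JSON object of lists of equal length, an entry for each row: "offset": the shift along the tool's x, y, z in m, a list of three; "dr": the turn, a rotation vector about the tool's x, y, z in degrees, a list of three. In form: {"offset": [[dx, dy, dz], ...], "dr": [[ax, ay, az], ...]}. A call has 1 to 10 rows; each row is the pose to reach, as a shift and turn from the pose commanded when the call began, along the tool's axes at that moment; what a row does not reach only later rows make up. A row lasts 1/10 s, in which the tool goes at most 50 mm and 8.59 degrees, less where a joint would pass 70% of its speed; a pose out of reach is approached as far as the arm can. A call with a gripper value outside its range is refused whole. OPENING is the closure, from 0 (fully open) to 1 (shut), set as the call begins (- or left out, the last holds). The fingers move at their own pace and stop on an object; the grip force is fixed at half the most. Time passes only in rows, so rows that repeat a pose let the fingers close. It gives the time, the measured TCP pose, the force and the opening at its end, in the units of the state.
- robot.sense(): the state, without advancing time (a new reading comes with each control period).
- imaging.grab_frame(name): name is "scene" or "top" or "wrist"; returns the picture (420x560x3 uint8, red, green, blue); there is no depth.
- imaging.camera_model(name): a dict with "intrinsics" (3x3 intrinsics, pixels), "extrinsics" (4x4, takes a point from world to camera coordinates); the wrist camera has in their place "hand_eye" (4x4, takes a point from camera to tool coordinates, whose origin is the TCP and whose axes are the flange's). Camera axes: x right, y down, z forward; pixel columns grow to the right and rows downward; lengths in m; the calibration is good to about 2 mm. A picture is of the moment at which its call begins: read the wrist's pose just before it. camera_model takes no time and is no camera call.
- robot.hand_in(): hands the job in, once; it reports no verdict.
The state is a dict: "t": time; "joint_pos": joint angles; "qvel": joint speeds; "effort": joint torques, N m; "position": TCP position; "tool_rot": TCP orientation; "force": force on the tool from outside, world axes, zero at the start; "ft_torque": the same for the moment, N m; "grip_width": finger opening in m.
Only numpy, scipy, OpenCV 4.12 (cv2) and the standard library are available. Lean on these libraries where they do the work, as an engineer would, in place of code of your own. Each camera call takes 0.05 s, during which the arm holds its last target.

## Working session

There is one attempt and no reset: what is moved stays moved. The work goes in short steps, Python scripts to look and compute and a shell command to move; the robot and the scene stay as the last step left them, time stands still between calls to the robot, and variables do not carry over. Pictures are saved under pics/ and viewed, and the job is handed in when it is done.

```bash
ls; mkdir -p pics
python3 - <<'E'
from workcell import robot, imaging
import cv2
s=robot.sense();print({k:s[k] for k in('t','position','tool_rot','force','grip_width')}, robot.tcp_to_grasp)
for n in('scene','top'):
    im=imaging.grab_frame(n);cv2.imwrite(f'pics/{n}0.png',im[:,:,::-1])
    m=imaging.camera_model(n);print(n,m)
print(imaging.camera_model('wrist'))
E
```

```text
pics
{'t': 0.0, 'position': array([ 0.26028179, -0.56775859,  0.30281918]), 'tool_rot': array([ 0.66952974, -3.06884553, -0.00332146]), 'force': array([ 0.71201097,  0.16767541, -0.77315605]), 'grip_width': 0.08553821409610698} 0.0539
scene {'intrinsics': array([[449.9356226,   0.       , 278.6421259],
       [  0.       , 449.9356226, 206.3927635],
       [  0.       ,   0.       ,   1.       ]]), 'extrinsics': array([[ 0.78858695,  0.6148906 , -0.00633837, -0.50773987],
       [ 0.53711963, -0.69379224, -0.47974455, -0.24842392],
       [-0.29938793,  0.37491583, -0.87738531,  1.05351426],
       [ 0.        ,  0.        ,  0.        ,  1.        ]])}
top {'intrinsics': array([[393.93337586,   0.        , 281.11153473],
       [  0.        , 393.93337586, 205.93335998],
       [  0.        ,   0.        ,   1.        ]]), 'extrinsics': array([[-0.02697904, -0.99956128,  0.01222197,  0.07636518],
       [-0.98934516,  0.02494947, -0.14343529,  0.59381035],
       [ 0.14306743, -0.0159615 , -0.98958423,  0.75445996],
       [ 0.        ,  0.        ,  0.        ,  1.        ]])}
{'intrinsics': array([[363.64703034,   0.        , 284.86624244],
       [  0.        , 363.64703034, 207.59005628],
       [  0.        ,   0.        ,   1.        ]]), 'hand_eye': array([[-6.06574340e-04, -9.51999855e-01, -3.06097874e-01,
         7.82456708e-02],
       [ 9.99999807e-01, -6.17705817e-04, -6.04982175e-05,
        -5.51521834e-04],
       [-1.31484143e-04, -3.06097852e-01,  9.52000046e-01,
        -7.08353535e-02],
       [ 0.00000000e+00,  0.00000000e+00,  0.00000000e+00,
         1.00000000e+00]])}
```

View pics/scene0.png

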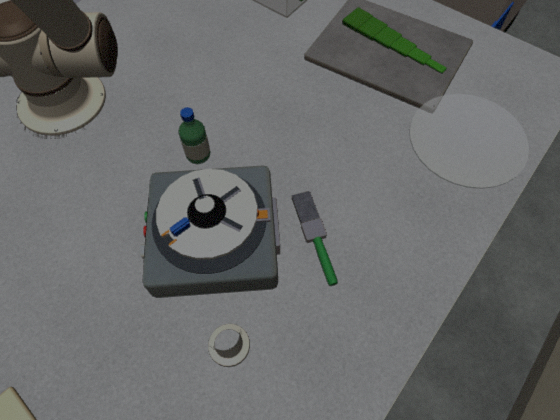

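View pics/top0.png

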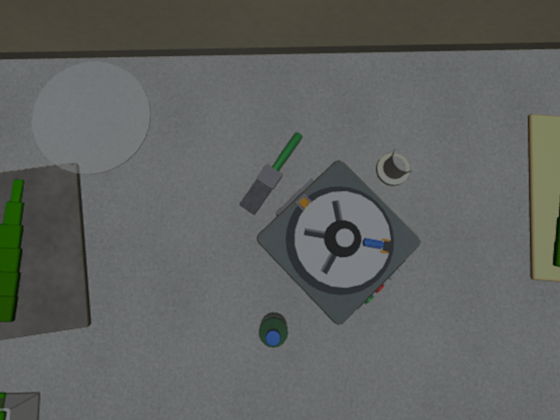

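```bash
cat > h.py <<'E'
import numpy as np, cv2
from workcell import robot, imaging
def ray(n,uv,z,T=None):
    m=imaging.camera_model(n);K=m['intrinsics']
    d=np.linalg.inv(K)@[uv[0],uv[1],1.]
    if n=='wrist':
        X=T@m['hand_eye'];R=X[:3,:3];c=X[:3,3]
    else:
        E=m['extrinsics'];R=E[:3,:3].T;c=-R@E[:3,3]
    d=R@d
    return c+d*(z-c[2])/d[2]
def proj(n,p,T=None):
    m=imaging.camera_model(n);K=m['intrinsics']
    E=np.linalg.inv(T@m['hand_eye']) if n=='wrist' else m['extrinsics']
    q=K@(E[:3,:3]@np.array(p,float)+E[:3,3]);return q[:2]/q[2]
def pose():
    s=robot.sense();T=np.eye(4);T[:3,:3]=cv2.Rodrigues(np.array(s['tool_rot']))[0];T[:3,3]=s['position'];return T
def comps(mask,amin=8):
    n,l,st,c=cv2.connectedComponentsWithStats(mask.astype(np.uint8));return [(st[i,4],c[i],st[i,:4]) for i in range(1,n) if st[i,4]>=amin]
def masks(im):
    h=cv2.cvtColor(im,cv2.COLOR_RGB2HSV);H,S,V=h[...,0],h[...,1],h[...,2]
    return dict(blue=(abs(H.astype(int)-110)<14)&(S>120)&(V>60),orange=(H>8)&(H<25)&(S>120)&(V>90),white=(S<40)&(V>115))
E
python3 - <<'E'
from h import *
im=cv2.imread('pics/top0.png')[:,:,::-1].copy()
M=masks(im)
for k in('blue','orange'):
    for a,c,b in comps(M[k]):print(k,a,c,b, ray('top',c,.14 if k=='blue' else .11).round(4))
cr=im[140:340,240:440];cv2.imwrite('pics/c1.png',cv2.resize(cr,(600,600),interpolation=cv2.INTER_CUBIC)[:,:,::-1])
im=cv2.imread('pics/scene0.png');cv2.imwrite('pics/c2.png',cv2.resize(im[150:310,130:300],None,fx=3.5,fy=3.5,interpolation=cv2.INTER_CUBIC))
E
```

```text
blue 138 [373.10144928 243.06521739] [364 239  20   9] [ 0.5117 -0.0971  0.14  ]
blue 194 [272.63917526 337.70618557] [265 330  16  16] [0.3569 0.0828 0.14  ]
orange 67 [303.79104478 202.29850746] [299 197  11  11] [0.5916 0.0197 0.11  ]
orange 12 [385.58333333 239.66666667] [382 239   8   3] [ 0.5186 -0.1278  0.11  ]
orange 13 [384.23076923 251.46153846] [381 251   7   2] [ 0.4972 -0.1239  0.11  ]
```

View pics/c1.png

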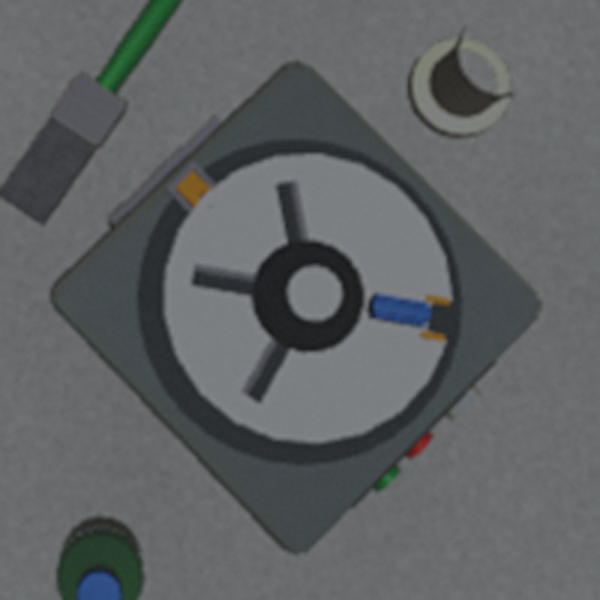

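View pics/c2.png

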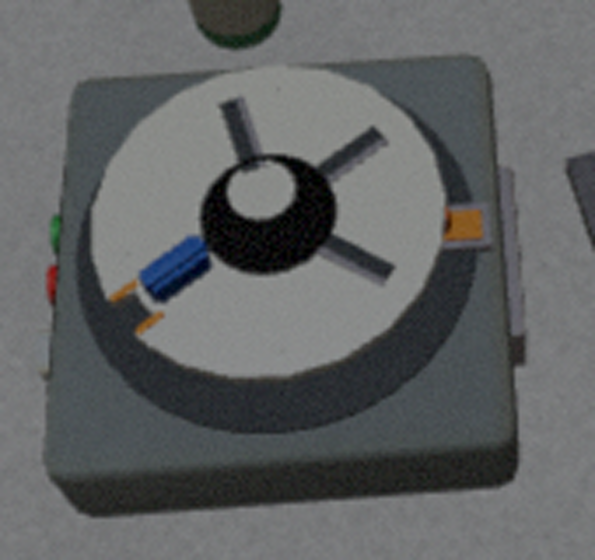

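Run:
```python
from h import *
P={}
for n,c0 in(('top',(344.7,237.7)),('scene',(204.6,204.3))):
    im=cv2.imread(f'pics/{n}0.png');g=cv2.cvtColor(im,cv2.COLOR_BGR2GRAY)
    g=cv2.GaussianBlur(g,(3,3),0)
    w=(g>75)
    for a,c,b in comps(w,30):
        if b[2]<130 and abs(c-np.array(c0)).max()<12:
            print(n,a,c.round(1),b,ray(n,c,.146).round(4), ray(n,c,.122).round(4))
# orientation
for n in('top','scene'):
    im=cv2.imread(f'pics/{n}0.png')[:,:,::-1].copy()
    M=masks(im)
    for k in('blue','orange'):
        for a,c,b in comps(M[k]):print(n,k,a,c.round(1),b, ray(n,c,{'blue':.137,'orange':.122}[k]).round(4),ray(n,c,.096).round(4))
```

```text
top 5894 [340.8 238.2] [294 191  97  97] [ 0.5213 -0.0397  0.146 ] [ 0.5227 -0.0436  0.122 ]
top 271 [344.4 237.3] [336 228  18  19] [ 0.5227 -0.0462  0.146 ] [ 0.5241 -0.0504  0.122 ]
scene 249 [204.3 204.2] [195 196  19  17] [ 0.5247 -0.0474  0.146 ] [ 0.5128 -0.0398  0.122 ]
top blue 138 [373.1 243.1] [364 239  20   9] [ 0.5118 -0.0978  0.137 ] [ 0.5136 -0.1079  0.096 ]
top blue 194 [272.6 337.7] [265 330  16  16] [0.3564 0.0828 0.137 ] [0.349  0.0834 0.096 ]
top orange 67 [303.8 202.3] [299 197  11  11] [0.5897 0.0206 0.122 ] [0.5937 0.0187 0.096 ]
top orange 12 [385.6 239.7] [382 239   8   3] [ 0.5179 -0.1244  0.122 ] [ 0.5193 -0.1317  0.096 ]
top orange 13 [384.2 251.5] [381 251   7   2] [ 0.4969 -0.1206  0.122 ] [ 0.4975 -0.1277  0.096 ]
scene blue 75 [502.   15.2] [492   2  22  25] [0.7154 0.703  0.137 ] [0.7071 0.7621 0.096 ]
scene blue 101 [186.3 112.2] [180 107  13  11] [0.3574 0.0827 0.137 ] [0.3271 0.1035 0.096 ]
scene blue 148 [179.4 225. ] [170 218  19  16] [ 0.5143 -0.0988  0.137 ] [ 0.4936 -0.0892  0.096 ]
scene orange 71 [262.4 213.9] [257 210  11   9] [0.6042 0.0068 0.122 ] [0.5949 0.0169 0.096 ]
scene orange 15 [165.  232.7] [162 230   7   6] [ 0.4978 -0.1205  0.122 ] [ 0.4844 -0.1153  0.096 ]
scene orange 16 [171.9 241.7] [169 239   7   6] [ 0.5186 -0.1251  0.122 ] [ 0.5059 -0.1202  0.096 ]
```

```bash
cat >> h.py <<'E'
def go(p,psi):
    """offset & dr (deg) in tool axes to reach world p with tool x at angle psi(deg), tool down"""
    T=pose();a=np.radians(psi)
    Rt=np.array([[np.cos(a),np.sin(a),0],[np.sin(a),-np.cos(a),0],[0,0,-1.]])
    o=T[:3,:3].T@(np.array(p)-T[:3,3]);dr=cv2.Rodrigues(T[:3,:3].T@Rt)[0].ravel()*180/np.pi
    return o.round(4),dr.round(2)
AX=np.array([.5237,-.0468])
def at(phi,r,d,z):
    a=np.radians(phi);return [AX[0]+r*np.cos(a)+d*np.sin(a),AX[1]+r*np.sin(a)-d*np.cos(a),z]
E
python3 - <<'E'
from h import *
p=at(-101.8,.053,.042,.28);print(p,go(p,-101.8))
E
```

```text
[np.float64(0.4717492789243944), np.float64(-0.09009113742701412), 0.28] (array([-0.3912,  0.3461,  0.0236]), array([ 1.100e-01,  5.000e-02, -5.358e+01]))
```

```bash
python3 -m inch '{"offset":[[-0.035,0.03,0],[-0.07,0.06,0],[-0.105,0.09,0],[-0.14,0.12,0],[-0.175,0.15,0],[-0.21,0.18,0],[-0.245,0.21,0],[-0.28,0.245,0.005],[-0.315,0.275,0.01],[-0.345,0.305,0.015]],"dr":[[0,0,-5],[0,0,-11],[0,0,-17],[0,0,-23],[0,0,-29],[0,0,-35],[0,0,-41],[0,0,-47],[0,0,-50],[0,0,-53.6]]}' 1
python3 - <<'E'
from h import *
p=at(-101.8,.053,.042,.28);print(go(p,-101.8))
E
```

```text
t: 1.1
position: [0.4474, -0.1451, 0.2887]
tool_rot: [-1.986, 2.434, -0.0]
force: [0.9, 0.1, 0.2]
grip_width: -0.0003
(array([-0.0587, -0.0128,  0.0087]), array([-0.01,  0.01,  0.2 ]))
```

```bash
python3 -m inch '{"offset":[[-0.03,-0.006,0.004],[-0.0585,-0.013,0.009],[-0.0585,-0.013,0.009],[-0.0585,-0.013,0.009]],"dr":[[0,0,0],[0,0,0],[0,0,0],[0,0,0]]}'
python3 - <<'E'
from h import *
T=pose();im=imaging.grab_frame('wrist');cv2.imwrite('pics/w1.png',im[:,:,::-1])
np.save('T1.npy',T)
im=imaging.grab_frame('scene');cv2.imwrite('pics/s1.png',cv2.resize(im[80:320,80:320],None,fx=2.5,fy=2.5)[:,:,::-1])
print(T.round(3))
E
```

```text
t: 1.5
position: [0.4715, -0.092, 0.2794]
tool_rot: [1.983, -2.435, -0.001]
force: [-0.0, -0.2, 0.1]
grip_width: -0.0002
[[-0.203 -0.979 -0.001  0.471]
 [-0.979  0.203 -0.    -0.092]
 [ 0.     0.001 -1.     0.279]
 [ 0.     0.     0.     1.   ]]
```

View pics/w1.png

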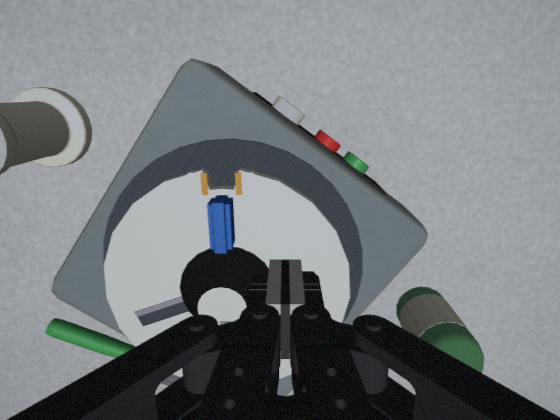

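View pics/s1.png

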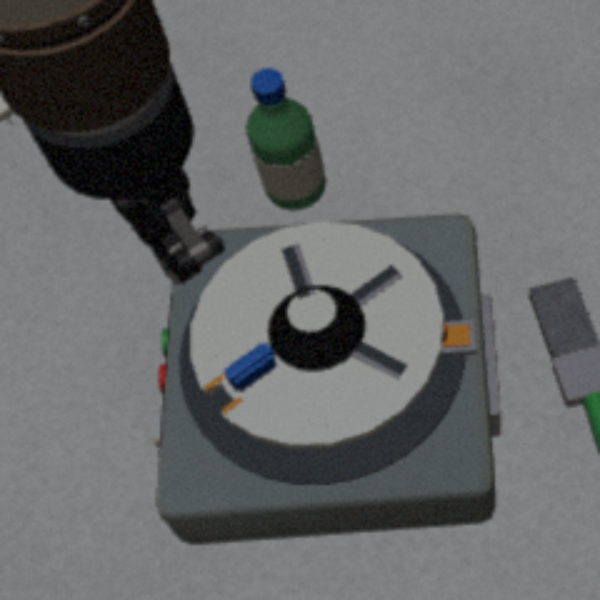

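Run:
```python
from h import *
T=np.load('T1.npy')
for q in [(0,0,.073),(.011,0,.073),(.011,.0145,.073),(.011,.010,.073),(.011,-.010,.073),(.011,0,.060),(.011,0,.086)]:
    print(q,proj('wrist',(T@np.r_[q,1])[:3],T).round(1))
im=cv2.imread('pics/w1.png')[:,:,::-1].copy();M=masks(im)
for k,z in(('blue',.137),('orange',.122)):
    for a,c,b in comps(M[k]):print(k,a,c.round(1),b,ray('wrist',c,z,T).round(4))
g=cv2.GaussianBlur(cv2.cvtColor(im,cv2.COLOR_RGB2GRAY),(3,3),0)
for a,c,b in comps(g>150,100):
    print(a,c,b)
# predict
for nm,p in(('axis146',[*AX,.146]),('notch',at(-101.8,.084,0,.122)),('ribmid',at(-101.8,.053,0,.14))):print(nm,proj('wrist',p,T).round(1))
cv2.imwrite('pics/w1c.png',cv2.resize(im[150:350,170:370],None,fx=3,fy=3,interpolation=cv2.INTER_CUBIC)[:,:,::-1])
```

```text
(0, 0, 0.073) [285.9 277.4]
(0.011, 0, 0.073) [285.9 254.8]
(0.011, 0.0145, 0.073) [319.4 254.7]
(0.011, 0.01, 0.073) [309.  254.7]
(0.011, -0.01, 0.073) [262.9 254.8]
(0.011, 0, 0.06) [286.  268.7]
(0.011, 0, 0.086) [285.9 242.8]
blue 1271 [220.3 224.3] [207 196  27  58] [ 0.5114 -0.0996  0.137 ]
orange 117 [204.  183.2] [201 173   7  22] [ 0.5184 -0.1242  0.122 ]
orange 117 [237.9 182.5] [235 173   7  21] [ 0.4969 -0.1202  0.122 ]
137479 [299.00056009 160.30612675] [  0   0 560 406]
143 [  1.71328671 149.27972028] [  0 131   6  36]
1177 [221.40186916 304.20560748] [198 288  48  36]
169 [284.68639053 368.33727811] [280 360  11  19]
142 [400.35211268 380.24647887] [389 370  25  23]
axis146 [220.5 307.7]
notch [219.9 172.3]
ribmid [217.6 227.7]
```

View pics/w1c.png

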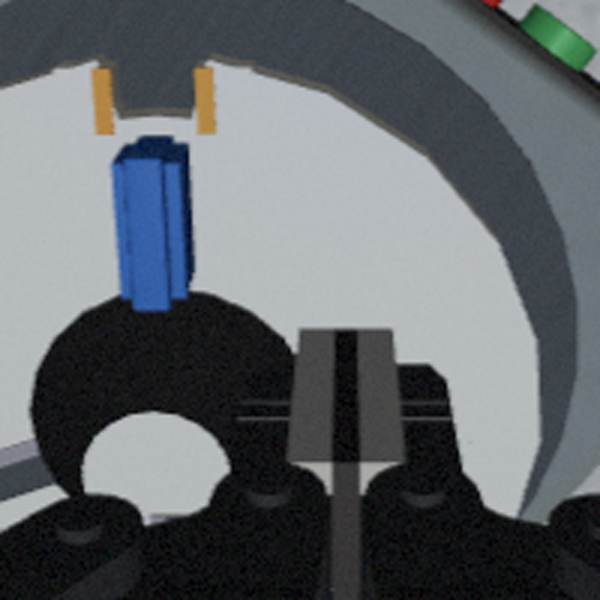

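```bash
python3 -m inch '{"offset":[[0,0,0.02],[0,0,0.04],[0,0,0.06],[0,0,0.07],[0,0,0.077],[0,0,0.077]],"dr":[[0,0,0],[0,0,0],[0,0,0],[0,0,0],[0,0,0],[0,0,0]]}'
python3 - <<'E'
from h import *
T=pose();im=imaging.grab_frame('wrist');cv2.imwrite('pics/w2.png',im[:,:,::-1])
print(T[:3,3], go(at(-101.8,.053,.022,.202),-101.8))
E
```

```text
t: 2.2
position: [0.4714, -0.093, 0.2025]
tool_rot: [1.98, -2.438, -0.001]
force: [-0.0, -0.6, 0.4]
grip_width: -0.0001
[ 0.47139439 -0.09295393  0.20253809] (array([-0.0027, -0.0194,  0.0012]), array([-0.02, -0.01,  0.  ]))
```

View pics/w2.png

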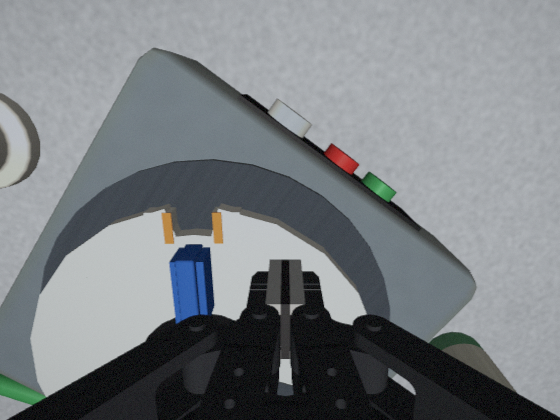

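```bash
python3 -m inch '{"offset":[[0,-0.006,0],[-0.002,-0.012,0],[-0.003,-0.017,0],[-0.003,-0.019,0]],"dr":[[0,0,0],[0,0,0],[0,0,0],[0,0,0]]}'
python3 - <<'E'
from h import *
T=pose();im=imaging.grab_frame('wrist');cv2.imwrite('pics/w3.png',im[:,:,::-1])
C=np.array([-.053,-.022])
for th in range(4,41,4):
    a=np.radians(-th);R=np.array([[np.cos(a),-np.sin(a)],[np.sin(a),np.cos(a)]]);print(th,(C-R@C).round(4))
E
```

```text
t: 2.65
position: [0.4918, -0.0933, 0.2032]
tool_rot: [-1.982, 2.437, -0.001]
force: [-0.7, 0.5, -0.6]
grip_width: -0.0
4 [ 0.0014 -0.0038]
8 [ 0.0025 -0.0076]
12 [ 0.0034 -0.0115]
16 [ 0.004  -0.0155]
20 [ 0.0043 -0.0195]
24 [ 0.0044 -0.0235]
28 [ 0.0041 -0.0275]
32 [ 0.0036 -0.0314]
36 [ 0.0028 -0.0354]
40 [ 0.0017 -0.0392]
```

View pics/w3.png

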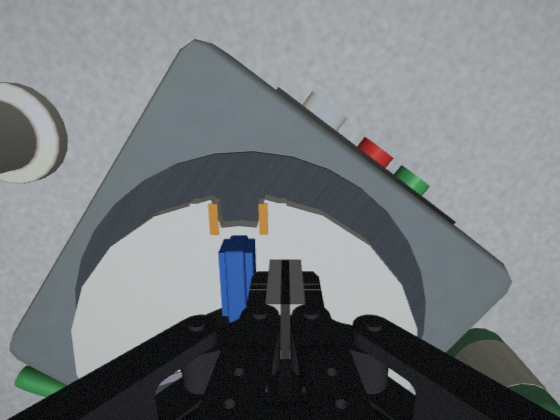

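```bash
python3 -m inch '{"offset":[[0.0014,-0.0038,0],[0.0025,-0.0076,0],[0.0034,-0.0115,0],[0.004,-0.0155,0],[0.0043,-0.0195,0],[0.0044,-0.0235,0],[0.0041,-0.0275,0],[0.0036,-0.0314,0],[0.0028,-0.0354,0],[0.0017,-0.0392,0]],"dr":[[0,0,-4],[0,0,-8],[0,0,-12],[0,0,-16],[0,0,-20],[0,0,-24],[0,0,-28],[0,0,-32],[0,0,-36],[0,0,-40]]}'
python3 - <<'E'
from h import *
s=robot.sense();print(s['joint_pos'].round(2) if hasattr(s['joint_pos'],'round') else s['joint_pos'])
T=pose();im=imaging.grab_frame('wrist');cv2.imwrite('pics/w4.png',im[:,:,::-1])
M=masks(im);o=[ray('wrist',c,.122,T)[:2] for a,c,b in comps(M['orange'],40)];print(o)
v=np.mean(o,0)-AX;print(np.degrees(np.arctan2(v[1],v[0])),np.hypot(*v))
x=T[:3,0];print('psi',np.degrees(np.arctan2(x[1],x[0])), 'tool rel axis',T[:2,:2].T@(T[:2,3]-AX))
E
```

```text
t: 3.7
position: [0.5286, -0.1031, 0.2031]
tool_rot: [2.698, -1.608, -0.001]
force: [-1.3, -0.3, 2.6]
grip_width: 0.0002
[ 0.11  0.34 -0.34 -0.   -0.89  0.39]
[array([ 0.56388866, -0.11236106]), array([ 0.54385492, -0.12138826])]
-66.70491808211933 0.0762941301276385
psi -61.60580372722304 tool rel axis [0.0518946  0.02245924]
```

View pics/w4.png

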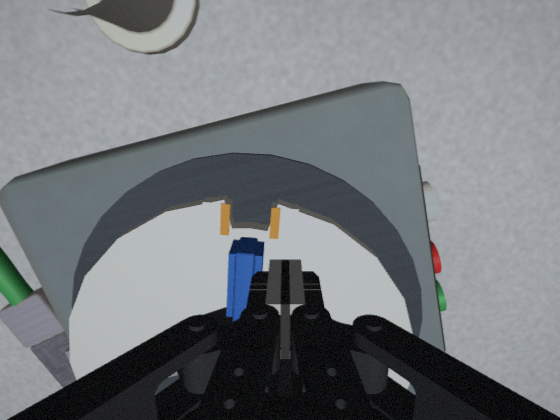

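```bash
python3 -m inch '{"offset":[[0.0014,-0.0038,0],[0.0025,-0.0076,0],[0.0034,-0.0115,0],[0.004,-0.0155,0],[0.0043,-0.0195,0],[0.0044,-0.0235,0],[0.0041,-0.0275,0],[0.0036,-0.0314,0],[0.0028,-0.0354,0],[0.0017,-0.0392,0]],"dr":[[0,0,-4],[0,0,-8],[0,0,-12],[0,0,-16],[0,0,-20],[0,0,-24],[0,0,-28],[0,0,-32],[0,0,-36],[0,0,-40]]}'
cat > look.py <<'E'
from h import *
import sys
T=pose();im=imaging.grab_frame('wrist');cv2.imwrite(f'pics/{sys.argv[1]}.png',im[:,:,::-1])
M=masks(im);o=[(a,c.round(1),ray('wrist',c,.122,T)[:2]) for a,c,b in comps(M['orange'],40)];print(o)
v=np.mean([q[2] for q in o],0)-AX;print('notch',np.degrees(np.arctan2(v[1],v[0])),np.hypot(*v))
x=T[:3,0];print('psi',np.degrees(np.arctan2(x[1],x[0])), 'tool rel axis',T[:2,:2].T@(T[:2,3]-AX),robot.sense()['t'])
E
python3 look.py w5
```

```text
t: 4.75
position: [0.5639, -0.0862, 0.2031]
tool_rot: [3.085, -0.591, -0.002]
force: [-1.3, -0.5, 2.3]
grip_width: 0.0
[(np.int32(255), array([226.2, 218.5]), array([ 0.59648555, -0.07150925])), (np.int32(252), array([275.6, 223. ]), array([ 0.58642936, -0.09104294])), (np.int32(573), array([ 80.3, 262.7]), array([ 6.01691377e-01, -1.23430513e-05]))]
notch -5.926765154308229 0.07155122482919661
psi -21.683053591195407 tool rel axis [0.05189628 0.02174545] 4.8
```

View pics/w5.png

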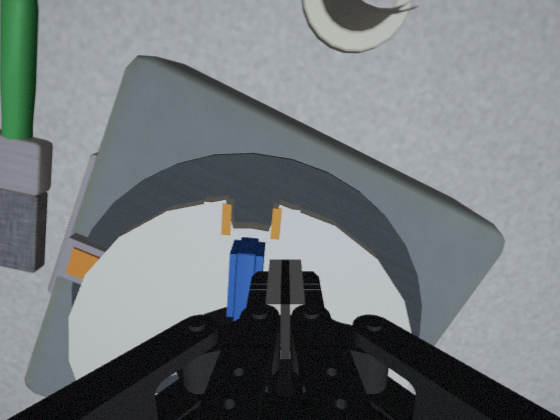

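```bash
python3 -m inch '{"offset":[[0.0014,-0.0038,0],[0.0025,-0.0076,0],[0.0034,-0.0115,0],[0.004,-0.0155,0],[0.0043,-0.0195,0],[0.0044,-0.0235,0],[0.0041,-0.0275,0],[0.0036,-0.0314,0],[0.0028,-0.0354,0],[0.0017,-0.0392,0]],"dr":[[0,0,-4],[0,0,-8],[0,0,-12],[0,0,-16],[0,0,-20],[0,0,-24],[0,0,-28],[0,0,-32],[0,0,-36],[0,0,-40]]}'
python3 look.py w6
```

```text
t: 5.8
position: [0.5803, -0.0505, 0.2032]
tool_rot: [3.101, 0.499, -0.0]
force: [-0.3, -2.2, 1.0]
grip_width: -0.0003
[(np.int32(1199), array([163.1, 186.2]), array([0.60138541, 0.0111333 ])), (np.int32(255), array([226.8, 218.6]), array([ 0.59568303, -0.01889233])), (np.int32(244), array([276.1, 223.2]), array([ 0.60048296, -0.04028291]))]
notch 22.188060779477702 0.08152044620116632
psi 18.26453176297632 tool rel axis [0.05254487 0.0212522 ] 5.85
```

View pics/w6.png

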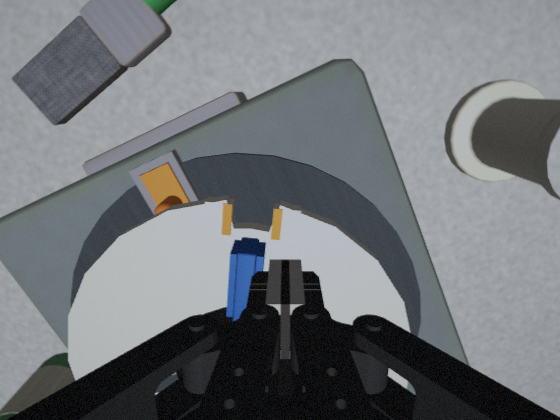

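Run:
```python
from h import *
im=cv2.imread('pics/w6.png')
cv2.imwrite('pics/w6c.png',cv2.resize(im[130:260,110:310],None,fx=4,fy=4,interpolation=cv2.INTER_CUBIC))
```

```text
(no output)
```

View pics/w6c.png

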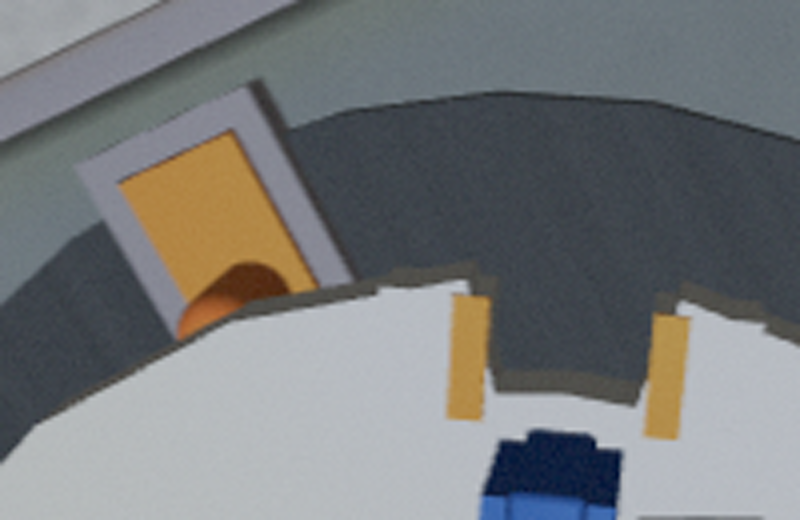

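Run:
```python
from h import *
T=pose()
a=ray('wrist',(140,175.4),.096,T);b=ray('wrist',(168.3,162.6),.096,T);print(a,b,np.linalg.norm(a-b))
m=(a+b)/2
for AXc in (AX,AX+[.001,0],AX+[0,.001]):
    v=m[:2]-AXc;print(np.degrees(np.arctan2(v[1],v[0])),np.hypot(*v))
e=(b-a)[:2];print('edge normal',np.degrees(np.arctan2(e[1],e[0])))
c=ray('wrist',(110+317/4,130+288/4),.096,T);print('side dir',np.degrees(np.arctan2(*(b-c)[1::-1])),np.linalg.norm(b-c))
```

```text
[0.59389521 0.03020145 0.096     ] [0.6046792  0.01821533 0.096     ] 0.016123313648768657
43.210985500446284 0.10370929232614758
43.59192273157734 0.10298273107847102
42.80565894689063 0.10302718347695176
edge normal -48.02207264816727
side dir 41.54925487599458 0.022139894996275958
```

```bash
python3 -m inch '{"offset":[[0.0014,-0.0038,0],[0.0025,-0.0076,0],[0.0034,-0.0115,0],[0.004,-0.0155,0],[0.0043,-0.0185,0],[0.0044,-0.0215,0],[0.0044,-0.0235,0],[0.0043,-0.0255,0],[0.0043,-0.0255,0]],"dr":[[0,0,-4],[0,0,-8],[0,0,-12],[0,0,-16],[0,0,-19],[0,0,-22],[0,0,-24],[0,0,-26],[0,0,-26]]}'
python3 look.py w7
python3 - <<'E'
from h import *
im=cv2.imread('pics/w7.png')
cv2.imwrite('pics/w7c.png',cv2.resize(im[130:280,150:350],None,fx=4,fy=4,interpolation=cv2.INTER_CUBIC))
E
```

```text
t: 6.75
position: [0.5765, -0.0248, 0.2031]
tool_rot: [2.912, 1.179, 0.001]
force: [-1.0, 0.3, 2.0]
grip_width: -0.0001
[(np.int32(1577), array([245.2, 176.3]), array([0.59629583, 0.01727718])), (np.int32(255), array([226.4, 218.5]), array([0.57631524, 0.01042105])), (np.int32(243), array([275.7, 223.1]), array([ 0.58997497, -0.00678159]))]
notch 40.11232576992876 0.0834598809304512
psi 44.09999480360043 tool rel axis [0.05319487 0.02090861] 6.8
```

View pics/w7c.png

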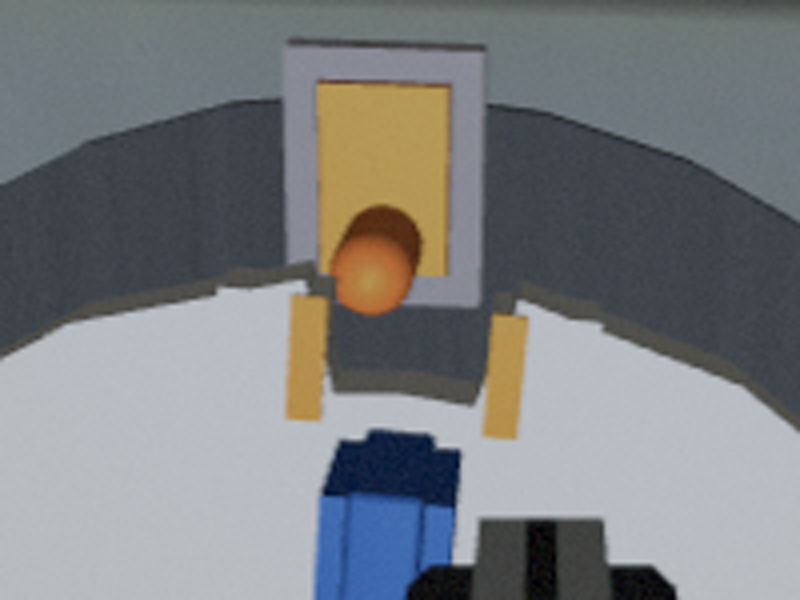

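```bash
cat > pin.py <<'E'
from h import *
T=pose()
a=ray('wrist',(229.2,151),.096,T);b=ray('wrist',(262.6,151.5),.096,T)
p=ray('wrist',(243,198),.112,T)
o=(ray('wrist',(226.4,218.5),.122,T)+ray('wrist',(275.7,223.1),.122,T))/2
for n,m in(('block',(a+b)/2),('pin',p),('notch',o)):
    v=m[:2]-AX;print(n,np.degrees(np.arctan2(v[1],v[0])),np.hypot(*v))
u=(o-p)[:2];print(u)
x=ray('wrist',(150+317/4,130+86/4),.096,T)-ray('wrist',(150+319/4,130+270/4),.096,T);print(np.degrees(np.arctan2(x[1],x[0])))
E
python3 pin.py
```

```text
block 42.75363692858154 0.10338171324188308
pin 42.69350491619828 0.08420737571986736
notch 39.25920734783037 0.07682263980398672
[-0.00240863 -0.00848338]
42.00045265652266
```

```bash
python3 -m inch '{"offset":[[0.0003,-0.001,0],[0.0007,-0.002,0],[0.001,-0.0028,0],[0.0012,-0.0033,0],[0.0012,-0.0033,0]],"dr":[[0,0,-1],[0,0,-2],[0,0,-3],[0,0,-3.4],[0,0,-3.4]]}'
python3 look.py w8
python3 - <<'E'
from h import *
im=cv2.imread('pics/w8.png')
cv2.imwrite('pics/w8c.png',cv2.resize(im[130:280,150:350],None,fx=4,fy=4,interpolation=cv2.INTER_CUBIC))
E
```

```text
t: 7.3
position: [0.575, -0.0215, 0.203]
tool_rot: [2.874, 1.269, 0.0]
force: [0.0, -1.2, 2.7]
grip_width: 0.0003
[(np.int32(1571), array([256.6, 177. ]), array([0.59556988, 0.01820365])), (np.int32(258), array([226.5, 218.7]), array([0.5726809 , 0.01355256])), (np.int32(245), array([275.8, 223.1]), array([ 0.5873954 , -0.00271726]))]
notch 42.55623626322431 0.08351104468051784
psi 47.63402991970081 tool rel axis [0.05328787 0.02086155] 7.35
```

View pics/w8c.png

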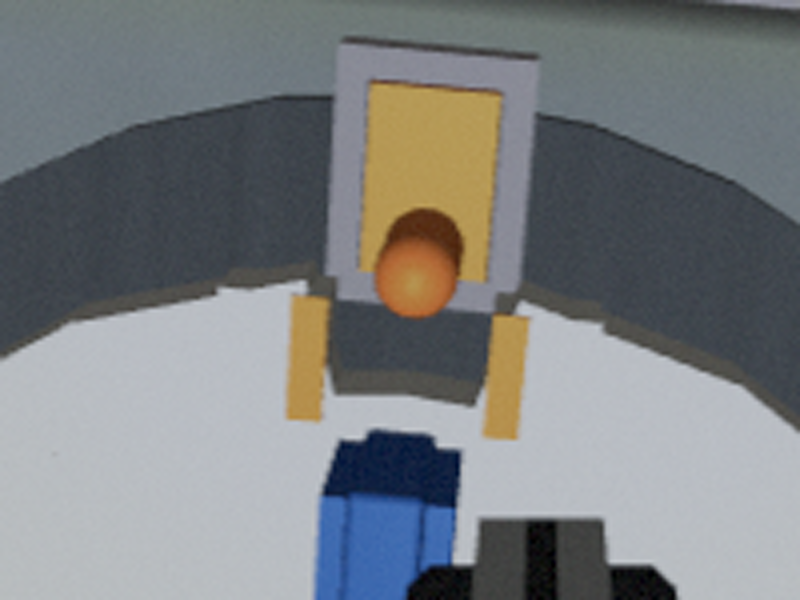

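```bash
python3 -m inch '{"offset":[[0,0.003,0],[0,0.01,0],[0,0.02,0],[0,0.025,-0.005],[0,0.025,-0.03],[0,0.025,-0.055],[0,0.025,-0.055]],"dr":[[0,0,0],[0,0,0],[0,0,0],[0,0,0],[0,0,0],[0,0,0],[0,0,0]]}'
python3 look.py w9
python3 - <<'E'
from h import *
T=pose()
im=imaging.grab_frame('top');cv2.imwrite('pics/t9.png',cv2.resize(im[140:340,240:440],None,fx=3,fy=3)[:,:,::-1])
print(go([*AX,.235],47.6))
E
```

```text
t: 8.05
position: [0.5958, -0.0387, 0.2619]
tool_rot: [2.871, 1.267, 0.012]
force: [0.9, 0.2, -0.0]
grip_width: -0.0003
[(np.int32(845), array([221.1, 158.6]), array([0.59719887, 0.01609599])), (np.int32(134), array([209.7, 188.9]), array([0.57920845, 0.00785074])), (np.int32(127), array([245.6, 196.4]), array([ 0.59175474, -0.00999911]))]
notch 38.06959950847843 0.08343769622476095
psi 47.63512294612127 tool rel axis [0.05454664 0.04779861] 8.1
(array([-0.0534, -0.0462,  0.0231]), array([ 0.02, -0.07, -0.01]))
```

View pics/w9.png

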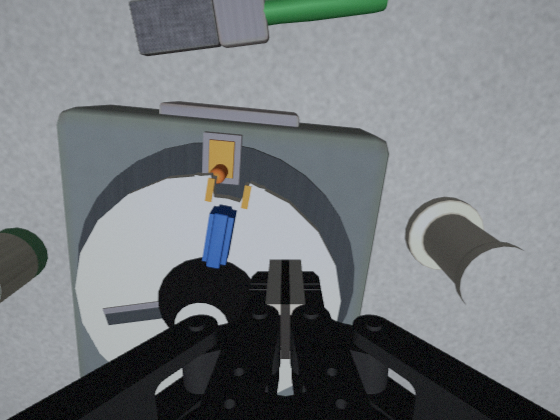

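```bash
python3 look.py w10
python3 - <<'E'
from h import *
im=cv2.imread('pics/w10.png')
cv2.imwrite('pics/w10c.png',cv2.resize(im[110:260,130:330],None,fx=4,fy=4,interpolation=cv2.INTER_CUBIC))
E
```

```text
[(np.int32(878), array([223.9, 156.5]), array([0.59722112, 0.01610653])), (np.int32(141), array([212.3, 187.7]), array([0.57905787, 0.00769708])), (np.int32(135), array([248.9, 195. ]), array([ 0.59182582, -0.00997056]))]
notch 38.05703115790783 0.08339912764241672
psi 47.5856198282581 tool rel axis [0.05334473 0.04619007] 8.2
```

View pics/w10c.png

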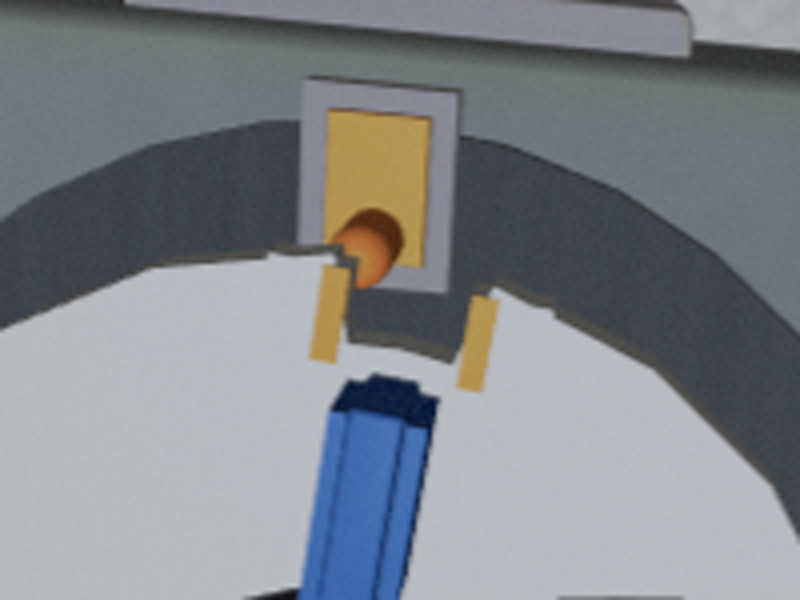

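View pics/t9.png

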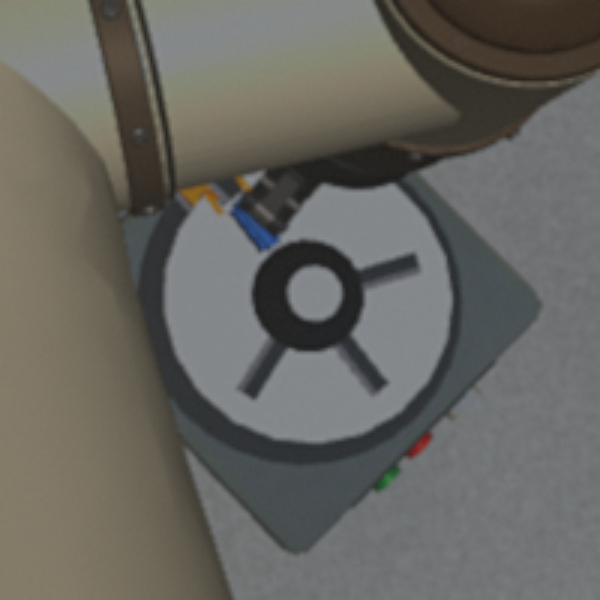

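Run:
```python
from h import *
print(go(at(36.6,.054,.032,.206),42.7))
```

```text
(array([-0.0061, -0.0041,  0.0513]), array([-0.06,  0.02,  4.89]))
```

```bash
python3 -m inch '{"offset":[[-0.003,-0.002,0.01],[-0.006,-0.004,0.025],[-0.006,-0.004,0.038],[-0.006,-0.004,0.046],[-0.006,-0.004,0.051],[-0.006,-0.004,0.051]],"dr":[[0,0,2.5],[0,0,4.9],[0,0,4.9],[0,0,4.9],[0,0,4.9],[0,0,4.9]]}'
python3 look.py w11;python3 - <<'E'
from h import *
for d in (.018,.015,.014,.013):print(go(at(42.7,.054,d,.206),42.7))
E
```

```text
t: 8.8
position: [0.5864, -0.0401, 0.2059]
tool_rot: [-2.925, -1.145, 0.003]
force: [-0.2, 0.7, 0.4]
grip_width: 0.0001
[(np.int32(1461), array([208.6, 167.5]), array([0.59861091, 0.01538302])), (np.int32(254), array([194.2, 210.5]), array([0.57901949, 0.0077915 ])), (np.int32(239), array([243. , 216.3]), array([ 0.59178173, -0.01006213]))]
notch 37.74326807122306 0.08359542747673149
psi 42.74949879078588 tool rel axis [0.05057302 0.03763576] 8.85
(array([ 0.0032, -0.0198,  0.0007]), array([-0.  ,  0.03,  0.05]))
(array([ 0.0032, -0.0228,  0.0007]), array([-0.  ,  0.03,  0.05]))
(array([ 0.0032, -0.0238,  0.0007]), array([-0.  ,  0.03,  0.05]))
(array([ 0.0032, -0.0248,  0.0007]), array([-0.  ,  0.03,  0.05]))
```

View pics/w11.png

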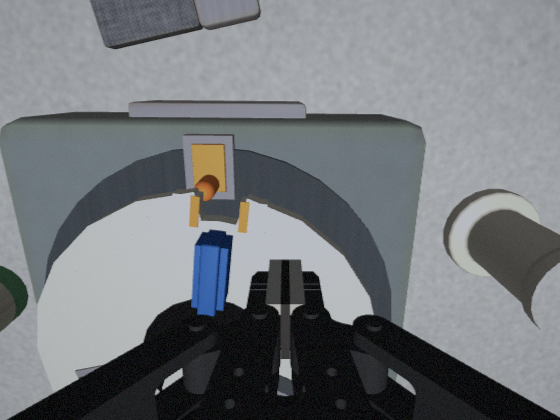

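```bash
python3 -m inch '{"offset":[[0.002,-0.006,-0.001],[0.003,-0.011,-0.001],[0.003,-0.015,-0.001],[0.003,-0.018,-0.001],[0.003,-0.02,-0.001],[0.003,-0.02,-0.001]],"dr":[[0,0,0],[0,0,0],[0,0,0],[0,0,0],[0,0,0],[0,0,0]]}'
python3 look.py w12
```

```text
t: 9.45
position: [0.5752, -0.0231, 0.2082]
tool_rot: [2.925, 1.145, 0.001]
force: [0.3, 0.5, -0.4]
grip_width: 0.0003
[(np.int32(1460), array([248.8, 174.9]), array([0.59637514, 0.01731626])), (np.int32(234), array([234. , 216.5]), array([0.57712407, 0.00958954])), (np.int32(229), array([281.8, 220.3]), array([ 0.59059154, -0.00772755]))]
notch 39.58632404031364 0.08347364943865061
psi 42.7479584158461 tool rel axis [0.05387021 0.01757174] 9.5
```

View pics/w12.png

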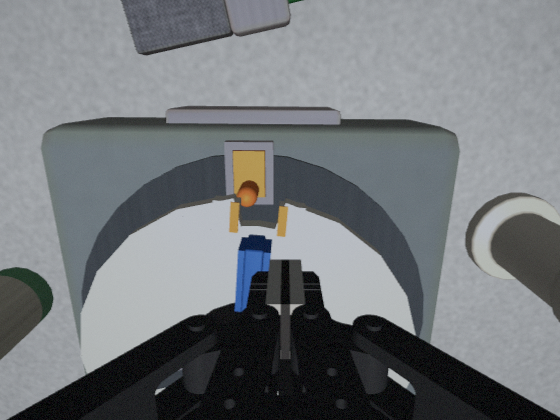

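```bash
python3 -m inch '{"offset":[[0,-0.001,0],[0,-0.002,0],[0,-0.003,0],[0,-0.004,0],[0,-0.004,0]],"dr":[[0,0,0],[0,0,0],[0,0,0],[0,0,0],[0,0,0]]}'
cat > n.py <<'E'
from h import *
import sys
T=pose();im=imaging.grab_frame('wrist');cv2.imwrite(f'pics/{sys.argv[1]}.png',im[:,:,::-1])
z=float(sys.argv[2]) if len(sys.argv)>2 else .122
L=[(a,c,b) for a,c,b in comps(masks(im)['orange'],40)]
o=sorted([q for q in L if q[0]<420],key=lambda q:q[1][0]);assert len(o)==2,L
m=sum(ray('wrist',q[1],z,T)[:2] for q in o)/2-AX
print('notch',np.degrees(np.arctan2(m[1],m[0])),np.hypot(*m),'z',T[2,3],T[:2,:2].T@(T[:2,3]-AX),robot.sense()['t'],[q[0] for q in L])
E
python3 n.py w13
```

```text
t: 10.0
position: [0.5724, -0.0204, 0.2079]
tool_rot: [-2.926, -1.144, -0.0]
force: [1.0, 0.3, -0.6]
grip_width: 0.0001
notch 42.00541215253441 0.07698136834317702 z 0.20792151250343313 [0.05369658 0.01361052] 10.05 [np.int32(1501), np.int32(240), np.int32(227)]
```

```bash
python3 -m inch '{"offset":[[0,-0.0004,0],[0,-0.0007,0],[0,-0.0007,0],[0,0.002,0],[0,0.008,0],[0,0.016,0],[0,0.016,0]],"dr":[[0,0,0],[0,0,0],[0,0,0],[0,0,0],[0,0,0],[0,0,0],[0,0,0]]}'
python3 n.py w14
python3 - <<'E'
from h import *
im=cv2.imread('pics/w14.png')
cv2.imwrite('pics/w14c.png',cv2.resize(im[130:280,130:330],None,fx=4,fy=4,interpolation=cv2.INTER_CUBIC))
E
```

```text
t: 10.75
position: [0.5839, -0.033, 0.2077]
tool_rot: [2.926, 1.143, -0.0]
force: [-0.3, 0.2, 0.1]
grip_width: -0.0003
notch 42.68899329907306 0.07691027870142056 z 0.2076990099468213 [0.05360731 0.03061959] 10.8 [np.int32(1495), np.int32(242), np.int32(230)]
```

View pics/w14c.png

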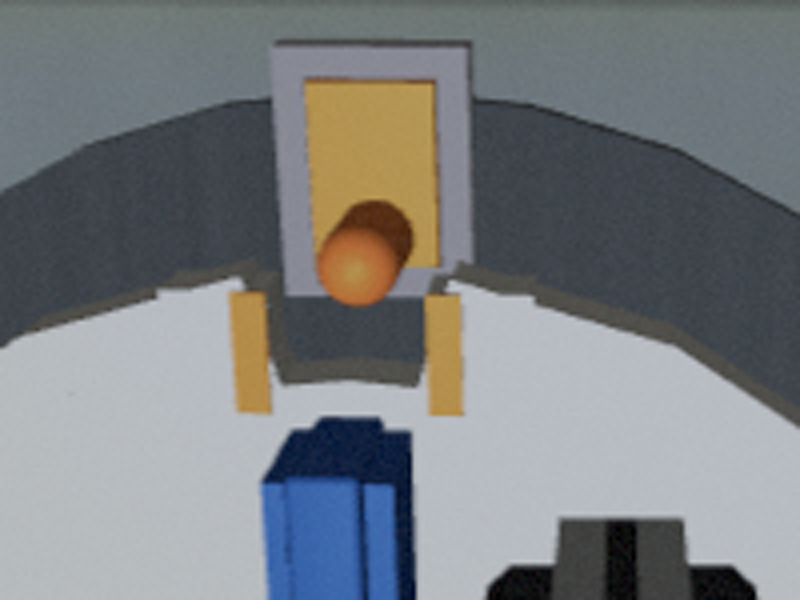

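```bash
python3 -m inch '{"offset":[[0,0,-0.015],[0,0,-0.03],[0,0,-0.038],[-0.02,-0.01,-0.038],[-0.04,-0.022,-0.038],[-0.05,-0.029,-0.038],[-0.0536,-0.0306,-0.038],[-0.0536,-0.0306,-0.038],[-0.0536,-0.0306,-0.038]],"dr":[[0,0,0],[0,0,0],[0,0,0],[0,0,0],[0,0,0],[0,0,0],[0,0,0],[0,0,0],[0,0,0]]}'
python3 n.py w15
python3 - <<'E'
from h import *
im=imaging.grab_frame('scene');cv2.imwrite('pics/s15.png',cv2.resize(im[130:290,120:320],None,fx=4,fy=3.7)[:,:,::-1])
print(go([*AX,.222],42.7))
E
```

```text
t: 11.7
position: [0.5239, -0.0459, 0.246]
tool_rot: [2.925, 1.145, 0.001]
force: [0.6, 0.1, -0.6]
grip_width: 0.0002
notch 42.508218043248945 0.0771777708889039 z 0.24603606006127 [ 0.00080991 -0.00051167] 11.75 [np.int32(1247), np.int32(190), np.int32(189)]
(array([-0.0008,  0.0005,  0.0238]), array([ 0.01, -0.  ,  0.04]))
```

View pics/w15.png

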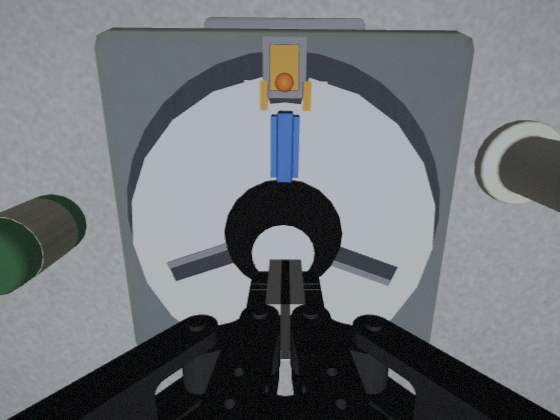

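View pics/s15.png

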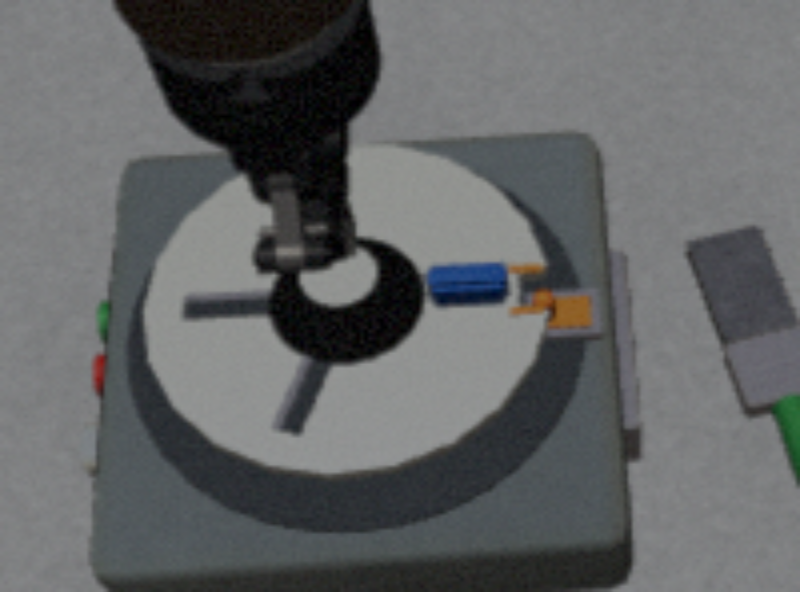

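```bash
python3 -m inch '{"offset":[[-0.0008,0.0005,0.01],[-0.0008,0.0005,0.018],[-0.0008,0.0005,0.022],[-0.0008,0.0005,0.025],[-0.0008,0.0005,0.027],[-0.0008,0.0005,0.028]],"dr":[[0,0,0],[0,0,0],[0,0,0],[0,0,0],[0,0,0],[0,0,0]]}'
python3 -m inch '{"offset":[[0,0,0.001],[0,0,0.002],[0,0,0.003],[0,0,0.003]],"dr":[[0,0,0],[0,0,0],[0,0,0],[0,0,0]]}'
```

```text
t: 12.4
position: [0.5228, -0.047, 0.2183]
tool_rot: [2.925, 1.145, -0.001]
force: [-2.4, 0.1, 6.0]
grip_width: 0.0002
t: 12.8
position: [0.5228, -0.047, 0.215]
tool_rot: [2.926, 1.144, -0.0]
force: [-2.2, -0.9, 4.6]
grip_width: 0.0001
```

```bash
python3 -m inch '{"offset":[[0,0,0.001],[0,0,0.002],[0,0,0.003],[0,0,0.004],[0,0,0.004]],"dr":[[0,0,0],[0,0,0],[0,0,0],[0,0,0],[0,0,0]]}'
python3 -m inch '{"offset":[[0,0,0.001],[0,0,0.002],[0,0,0.002]],"dr":[[0,0,0],[0,0,0],[0,0,0]]}'
```

```text
t: 13.3
position: [0.5228, -0.047, 0.2107]
tool_rot: [-2.926, -1.144, 0.0]
force: [-1.9, -0.4, 3.3]
grip_width: 0.0003
t: 13.6
position: [0.5228, -0.047, 0.2087]
tool_rot: [-2.926, -1.144, 0.0]
force: [-1.6, -0.9, 3.7]
grip_width: -0.0001
```

Still moving freely; continue until the force climbs.

```bash
python3 -m inch '{"offset":[[0,0,0.001],[0,0,0.002],[0,0,0.002]],"dr":[[0,0,0],[0,0,0],[0,0,0]]}'; python3 n.py w16 .114
```

```text
t: 13.9
position: [0.5228, -0.047, 0.2086]
tool_rot: [2.925, 1.145, 0.0]
force: [-6.5, 0.8, 14.2]
grip_width: -0.0002
notch 42.53430373988308 0.07726698809075166 z 0.20859031672078093 [-0.0007738 -0.0004154] 13.95 [np.int32(1906), np.int32(265), np.int32(272)]
```

```bash
python3 -m inch '{"offset":[[0,0,0.0005],[0,0,0.001],[0,0,0.001]],"dr":[[0,0,0],[0,0,0],[0,0,0]]}'
```

```text
t: 14.25
position: [0.5229, -0.047, 0.2085]
tool_rot: [2.924, 1.146, 0.001]
force: [-7.9, 1.9, 18.2]
grip_width: 0.0005
```

Firm stop: 18 N with no further travel, about 10 mm below first contact. Lifting straight up and clear.

```bash
python3 -m inch '{"offset":[[0,0,-0.005],[0,0,-0.02],[0,0,-0.045],[0,0,-0.08],[0,0,-0.1],[0,0,-0.1],[0,0,-0.1]],"dr":[[0,0,0],[0,0,0],[0,0,0],[0,0,0],[0,0,0],[0,0,0],[0,0,0]]}'
python3 n.py w17 .112
python3 - <<'E'
from h import *
T=pose();im=imaging.grab_frame('scene');cv2.imwrite('pics/s17.png',im[:,:,::-1])
M=masks(im)
for k,z in(('blue',.127),('blue',.137),('orange',.112),('orange',.122)):
    for a,c,b in comps(M[k]):print(k,a,c.round(1),ray('scene',c,z).round(4))
for zz in(.136,.146):print(zz,proj('wrist',[*AX,zz],T))
E
```

```text
t: 14.95
position: [0.5229, -0.0468, 0.3053]
tool_rot: [-2.925, -1.144, -0.001]
force: [-0.4, 0.3, -0.8]
grip_width: 0.0003
notch 42.50836956670178 0.07691727286157174 z 0.3052567415186204 [-0.00058013 -0.0005314 ] 15.0 [np.int32(783), np.int32(85), np.int32(100)]
blue 79 [502.1  15.1] [0.7134 0.7176 0.127 ]
blue 136 [237.2 207.7] [ 0.5646 -0.012   0.127 ]
blue 79 [502.1  15.1] [0.7154 0.7032 0.137 ]
blue 136 [237.2 207.7] [ 0.5688 -0.0156  0.137 ]
orange 13 [252.  205.2] [0.5755 0.013  0.112 ]
orange 91 [261.  213.1] [0.5977 0.0105 0.112 ]
orange 12 [252.8 215.6] [ 0.5895 -0.002   0.112 ]
orange 13 [252.  205.2] [0.5795 0.0091 0.122 ]
orange 91 [261.  213.1] [0.6013 0.0067 0.122 ]
orange 12 [252.8 215.6] [ 0.5933 -0.0057  0.122 ]
0.136 [285.58655691 208.19796744]
0.146 [285.59257931 212.82375298]
```

View pics/w17.png

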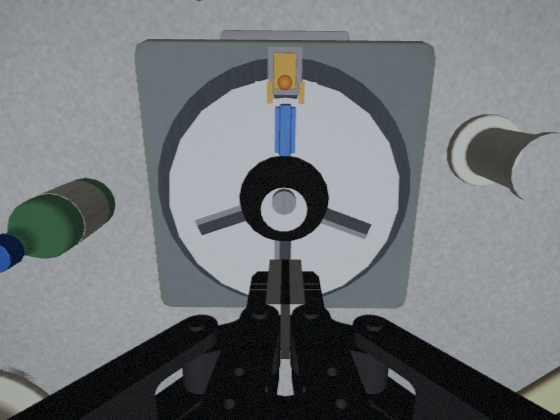

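View pics/s17.png

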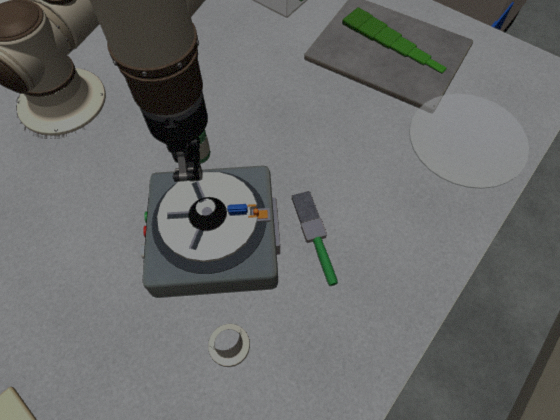

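Run:
```python
from workcell import robot
print(robot.sense()['force'],robot.hand_in())
```

```text
the job is handed in; nothing more can be done
[-1.00040761 -0.65417774  0.47951042] None
```

The disc is fitted: I turned it about 144° anticlockwise by pushing the rib's right face with the closed fingertips, then pressed it home by the hub. I handed it in at about 15 s with the hand about 100 mm clear.

- **One slip, fixed:** on the first retreat the backs of the fingers were most likely resting on top of the rib. They dragged the disc back about 6°. I raised the tool, pushed again, and it then stayed put when I backed away.
- **Alignment before pressing:** the notch was at 42.7° and the pin at about 42.6°. My separate pin estimates ran from 41.5° to 43.6°, inside the roughly ±2.7° of play.
- **Pressing:** the hub went down about 10 mm from first contact at about 3 to 6 N. It then stopped hard: force rose to 18 N with no further travel and the hub top at about 0.1355 m.
- **After lifting off:**
  - The wrist view shows the pin in the notch at 42.5° and the spindle end showing in the hub.
  - Scene-camera positions fit the home height. The scene view put the notch at 41.7°, about 1° off the wrist view and within calibration error.
- **Bystanders:** the pusher and brush look unmoved. The bottle was partly hidden in the last scene view. It was visible and upright from the wrist, and the arm was not seen to touch it.

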